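# Stack a clutch disc and a separator plate on a splined hub

## Task

Rebuild the slip clutch: slide the grooved clutch disc onto the splined hub, fully down on the shoulder, its tab pointing to the side of the little marker post, then the plain separator plate fully down on top of it, its tab pointing the opposite way, each as nearly as the splines allow (up to half a spline pitch, 30 degrees, off). The hub stands at an unknown angle: press lightly and turn each plate until it drops between the ribs, never force it, and leave the flange nut and the hex key where they lie.

Things in the scene. Friction and masses are not known exactly. Their poses are not given: they have to be found in the camera images.
- clutch_fixture: fixed grey base plate 112 x 80 x 10 mm that carries the splined hub; origin at the centre of its underside, on the hub's axis; +x points from the axis to the marker post (upright steel pin, diameter 12 mm, 45 mm from the axis, top 22 mm above the bench), z up. The post only shows the direction; the disc's tab passes above it
- hub_shoulder (a point): centre of the flat top of the hub's shoulder (radius 25 mm), on the hub's axis, 28 mm above the bench; axes as the fixture's, not turned with the hub. The disc's underside rests here
- hub_rib_tops (a point): point on the hub's axis level with the square tops of its six ribs, 25 mm above the shoulder; axes as the fixture's. Ribs 6 mm wide, every 60 degrees, out to 18 mm from the axis, on a core of radius 13 mm. A plate fits between them if its angle is right within about 5 degrees; otherwise it rests on the rib tops
- hub_nose (a point): top of the hub, 41 mm above the shoulder, 69 mm above the bench; axes as the fixture's. A smooth pilot nose above the ribs centres a plate: radius 9 mm at the top, widening to 13 mm 8 mm lower. The hub turns stiffly: it stays put under a light rub (plate pressed with under 10 N) but yields above 0.2 N m, so a plate caught in the ribs takes it along
- clutch_disc_centre (a point): clutch disc: toothed steel ring 12 mm thick with grooved friction linings on both faces, outer diameter 64 mm, bore 40 mm, one flat tab sticking out. This point is its centre, half-way up (6 mm); x along its tab, z up. 0.16 kg. Starts flat on the bench. Fully home, this point is 6 mm above hub_shoulder
- separator_plate_centre (a point): separator plate: plain toothed steel ring 8 mm thick with smooth faces, outer diameter 64 mm, bore 40 mm, one flat tab sticking out. This point is its centre, half-way up (4 mm); x along its tab, z up. 0.12 kg. Starts flat on the bench. Fully home on the disc, this point is 16 mm above hub_shoulder
- clutch_disc_tab (a point): point in the disc's tab, 40 mm from its axis; the tab is 20 mm wide, 8 mm thick, and ends 47 mm from the axis. Six inner teeth, 7 mm wide, reach in to 14.6 mm from the axis: one in line with the tab, then every 60 degrees
- separator_plate_tab (a point): point in the separator plate's tab, 40 mm from its axis; tab and inner teeth as on the disc
- clutch_disc: the clutch disc, origin at the centre of its underside, x along its tab. The ring's rim has twelve flats; square to the tab's direction it measures 64 mm across two of them
- separator_plate: the separator plate, origin at the centre of its underside, x along its tab. Rim as the disc's
- flange_nut: bystander: round flange nut 46 mm across, 7 mm high, origin at the centre of its underside
- hex_key: bystander: hex key 31 x 93 x 7 mm, origin at the centre of its underside

How it is judged:
By the outcome, as a careful person would: the job done as asked, in the order asked, and still so for the second after the job is handed in, with the robot touching nothing.
It also fails if it takes over 54 s, if anything falls off the work surface, if the arm or the gripper's body presses on something with over 40 N, if the wrist force passes 120 N, or if a joint passes its speed limit or range.

## Robot

A 6-joint arm with a two-finger parallel gripper is mounted at the origin on the work surface; the furniture and walls round the work are solid. World frame = base frame: x ahead of the robot, y to its left, z up, the work surface at z = 0. Lengths are in mm, angles in rad, forces in N, time in s.
With the tool pointing down it reaches from about 300 to 850 mm from the base axis. Payload 5.4 kg.
Tool frame: the origin (TCP) lies on the centre line of the jaws, within the pads' length; the fingertips stand 22 mm ahead of it and the grasp point (between the pads) lies 3 mm ahead of it; x points along the fingers, y is the direction in which the jaws open and shut, and the axes are right-handed (so a half turn about x gives the same grasp; the last joint's range is limited). The gripper opens to 85 mm and grips with 20 to 120 N. Pads are 22 mm wide; open, the fingers measure 114 mm over their backs; the gripper's body (76 mm by 85 mm) begins 54 mm behind the grasp point. The pads swing forward as they close: fully open they stand 13 mm farther back than shut.
Start: joints at [1.007, 0.158, 1.597, -0, 1.386, -0.21], TCP at [199.226, 539.366, 253.299] pointing down, gripper open.
Joint ranges: [-2.91, 2.91], [-0.94, 2.29], [0.18, 2.7], [-1.29, 4.43], [0.17, 2.64], [-3, 3]. Speed limits (rad/s): [2.57, 2.57, 3.14, 3.14, 3.14, 3.14].

## Interface

Orientations are given as [roll, pitch, yaw] about the fixed x, y, z axes, in that order (R = Rz(yaw) Ry(pitch) Rx(roll)).
In Python, from cell import * gives the robot as it stands. Calls block until the motion is done:
- move_ptp(position, orientation): joint-space move of the TCP to a pose.
- move_straight(position, vel=150, frame=None, force_limit=None): straight line of the TCP; frame=None keeps the orientation; vel is the mean speed in mm/s. With force_limit (N) it stops when the force on the tool has changed by that much, and returns True; else False.
- movej(angles): joint-space move.
- let_go() and gripper_close(strength=None): open the fingers fully, or close them until they stop; strength is the grip in N (None keeps the last).
- hold(seconds).
- ik(position, orientation): joint angles nearest the present ones, or None.
- state(): the state.
- get_image(name): name is "scene" or "top"; returns a dict with "img" (384x512x3 uint8, blue, green, red), "range_z" (384x512 float32, mm along the optical axis (not along the pixel's ray), 0 where there is no reading), "fx", "fy", "cx", "cy" (pixels), "extrinsics" (4x4, takes a point from camera to world coordinates). Camera axes: x right, y up, looking along -z (the intrinsics and any distortion apply to the point x, -y, -z); pixel columns grow to the right and rows downward; lengths in mm; the calibration is good to about 2 mm. A picture is of the moment at which its call begins.
A pose or a line that the arm cannot do raises PlanningError and nothing moves.
- job_done(): hands the job in, once; it reports no verdict.
The state is a dict: "t": time; "joints": joint angles; "joint_vel": joint speeds; "tau": joint torques, N m; "position": TCP position; "tcp_rot": TCP orientation; "force": force on the tool from outside, world axes, zero at the start; "ft_torque": the same for the moment, N m; "grip_width": finger opening in mm.
Only numpy, scipy, OpenCV 4.12 (cv2) and the standard library are available. Lean on these libraries where they do the work, as an engineer would, in place of code of your own. Each camera call takes 0.05 s, during which the arm holds its last target.

## Working session

There is one attempt and no reset: what is moved stays moved. The work goes in short steps, each a Python script; the robot and the scene stay as the last script left them, time stands still between calls to the robot, and variables do not carry over. Pictures are saved under pics/ and viewed, and the job is handed in when it is done.

```bash
ls; mkdir -p pics
python3 - <<'E'
from cell import *
import cv2,numpy as np
s=state(); print(s)
for n in("scene","top"):
    d=get_image(n); cv2.imwrite(f"pics/{n}0.png",d["img"]); np.savez(f"{n}0.npz",**d)
    print(n,d["fx"],d["fy"],d["cx"],d["cy"],d["extrinsics"],[k for k in d], (d["range_z"]>0).mean())
E
```

```text
pics
{'t': 0.0, 'joints': array([ 1.00692043e+00,  1.59078940e-01,  1.59822128e+00, -1.20053234e-05,
        1.38620581e+00, -2.10117709e-01]), 'joint_vel': array([ 0.00056108,  0.00038841, -0.00070085, -0.00029856,  0.00183217,
        0.00074541]), 'tau': array([ 7.78574031e-04, -3.96011925e+01, -3.31425440e+01, -2.75097118e-04,
        8.68234376e-03,  3.99409998e-05]), 'position': array([198.92266544, 538.90060118, 252.30555582]), 'tcp_rot': array([-1.77474849,  1.56888292, -2.12850447]), 'force': array([-0.39798371, -0.08928495,  0.43913805]), 'ft_torque': array([-0.00281052,  0.03735026, -0.06469354]), 'grip_width': 85.65804698538548}
scene 395.36567999167323 395.36567999167323 257.6553320118351 188.11468614522084 [[ 3.39179241e-01  7.33238628e-01 -5.89337387e-01 -7.78614503e-01]
 [-9.40625290e-01  2.73315578e-01 -2.01302404e-01 -3.08253664e+02]
 [ 1.34723905e-02  6.22623248e-01  7.82405768e-01  7.27748257e+02]
 [ 0.00000000e+00  0.00000000e+00  0.00000000e+00  1.00000000e+00]] ['img', 'range_z', 'fx', 'fy', 'cx', 'cy', 'extrinsics'] 0.9958852132161459
top 456.71895602016764 456.71895602016764 252.27487083096548 189.16692160676104 [[-6.25151787e-03  9.97768963e-01 -6.64681516e-02  4.52271405e+02]
 [-9.99791518e-01 -4.94444998e-03  1.98109287e-02 -1.19669733e+02]
 [ 1.94380814e-02  6.65781426e-02  9.97591856e-01  1.19794215e+03]
 [ 0.00000000e+00  0.00000000e+00  0.00000000e+00  1.00000000e+00]] ['img', 'range_z', 'fx', 'fy', 'cx', 'cy', 'extrinsics'] 0.9959869384765625
```

View pics/scene0.png

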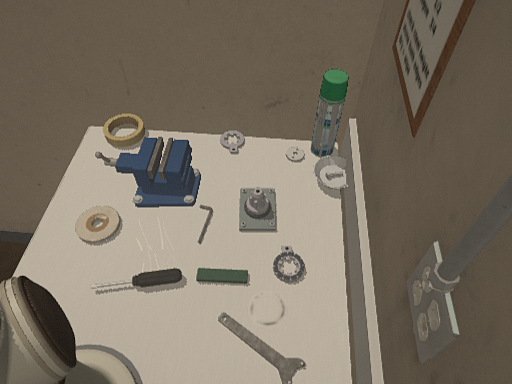

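View pics/top0.png

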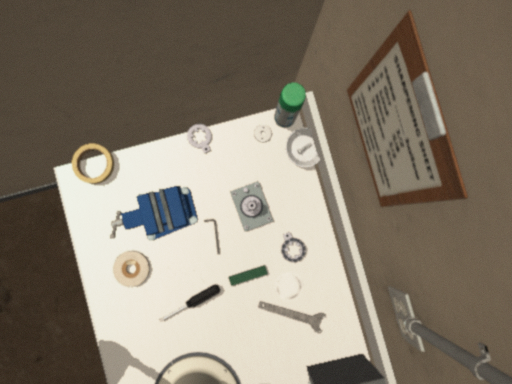

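Scene view: the separator plate (light) is at about (232,140), the dark grooved disc at (289,264), the fixture at (257,207), the nut at (295,154) and the hex key at (205,223). In the top view the plate is at (200,135), the disc at (293,248) and the hub at (252,206). Next I'll enlarge these.

```bash
cat > h.py <<'E'
import numpy as np,cv2
def load(f):
    d=np.load(f); return {k:d[k] for k in d.files}
def ray(d,u,v):
    E=np.array(d["extrinsics"]); r=np.array([(u-d["cx"])/d["fx"],-(v-d["cy"])/d["fy"],-1.]); return E[:3,3],E[:3,:3]@r
def onz(d,u,v,z):
    o,r=ray(d,u,v); return o+r*(z-o[2])/r[2]
def proj(d,p):
    E=np.array(d["extrinsics"]); q=E[:3,:3].T@(np.asarray(p,float)-E[:3,3]); return np.array([d["cx"]-d["fx"]*q[0]/q[2], d["cy"]+d["fy"]*q[1]/q[2]])
def tri(ds,uvs):
    A=np.zeros((3,3));b=np.zeros(3);L=[]
    for d,(u,v) in zip(ds,uvs):
        o,r=ray(d,u,v); r=r/np.linalg.norm(r);P=np.eye(3)-np.outer(r,r);A+=P;b+=P@o;L.append((o,P))
    p=np.linalg.solve(A,b); return p,[np.linalg.norm(P@(p-o)) for o,P in L]
def cloud(d):
    Z=d["range_z"];v,u=np.mgrid[:384,:512];E=np.array(d["extrinsics"])
    c=np.stack([(u-d["cx"])/d["fx"]*Z,-(v-d["cy"])/d["fy"]*Z,-Z],-1)
    W=c@E[:3,:3].T+E[:3,3]; W[Z<=0]=np.nan; return W
E
python3 - <<'E'
from h import *
T={}
for n,cs in(("scene",dict(plate=(232,140),disc=(289,264),hub=(257,207))),("top",dict(plate=(200,136),disc=(293,248),hub=(252,206)))):
    d=load(n+"0.npz"); W=cloud(d); row=[]
    for k,(u,v) in cs.items():
        w=30; c=d["img"][v-w:v+w,u-w:u+w]; row.append(cv2.resize(c,(260,260),interpolation=cv2.INTER_CUBIC))
        print(n,k,onz(d,u,v,5).round(1),"cloud z pct",np.nanpercentile(W[v-20:v+20,u-20:u+20,2],[5,50,90,99]).round(1))
    T[n]=np.hstack(row)
cv2.imwrite("pics/crops.png",np.vstack([T["scene"],T["top"]]))
E
```

```text
scene plate [669.9  -6.3   5. ] cloud z pct [-93.5  -2.    6.3   8.4]
scene disc [ 380.7 -248.7    5. ] cloud z pct [-2.9 -0.  10.7 12.7]
scene hub [ 492.  -139.3    5. ] cloud z pct [-1.9  9.7 48.1 68.1]
top plate [672.7  -6.6   5. ] cloud z pct [-4.462e+02 -4.000e-01  8.100e+00  1.190e+01]
top disc [ 377.9 -248.3    5. ] cloud z pct [-3.3  1.  11.5 15.3]
top hub [ 487.7 -142.4    5. ] cloud z pct [-1.7 10.3 29.5 69.9]
```

View pics/crops.png

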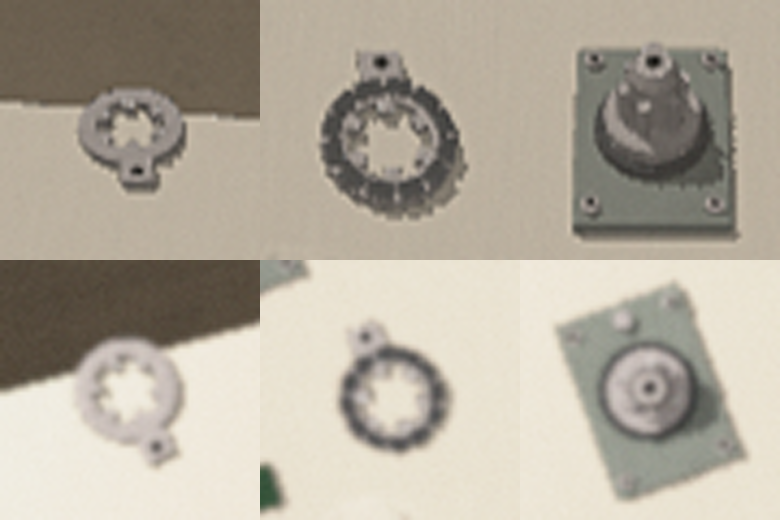

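Run:
```python
from h import *
from scipy.optimize import least_squares
P=dict(scene=dict(plate=(232,140),disc=(289,264),hub=(257,207),nut=(295,154)),top=dict(plate=(200,136),disc=(293,248),hub=(252,206),nut=(262,133)))
rows=[]
for n in P:
    d=load(n+"0.npz"); im=d["img"]; hsv=cv2.cvtColor(im,cv2.COLOR_BGR2HSV); lab=cv2.cvtColor(im,cv2.COLOR_BGR2LAB)
    row=[]
    for k,(u,v) in P[n].items():
        w=30;sl=(slice(v-w,v+w),slice(u-w,u+w))
        print(n,k,"bench lab",np.median(lab[sl].reshape(-1,3),0), "centre-ring lab", lab[v-7,u+7],lab[v+9,u],lab[v,u-9])
        g=[cv2.resize(cv2.normalize(lab[sl][...,i],None,0,255,cv2.NORM_MINMAX),(190,190),interpolation=cv2.INTER_NEAREST) for i in (0,2)]
        row.append(np.hstack(g)[:, :])
    rows.append(np.vstack([np.hstack(row[:2]),np.hstack(row[2:])]))
cv2.imwrite("pics/lab.png",cv2.resize(np.vstack(rows),(600,600)))
```

```text
scene plate bench lab [157. 129. 138.] centre-ring lab [156 129 132] [ 81 129 131] [151 130 132]
scene disc bench lab [184. 129. 138.] centre-ring lab [ 81 128 130] [155 130 132] [ 97 128 132]
scene hub bench lab [183. 129. 137.] centre-ring lab [ 95 129 131] [ 80 128 130] [149 130 132]
scene nut bench lab [183. 129. 138.] centre-ring lab [186 130 138] [192 128 139] [157 128 136]
top plate bench lab [223. 128. 136.] centre-ring lab [197 130 132] [202 132 131] [185 130 133]
top disc bench lab [230. 128. 137.] centre-ring lab [126 128 132] [206 129 136] [135 129 130]
top hub bench lab [230. 128. 136.] centre-ring lab [115 129 129] [162 130 131] [198 131 132]
top nut bench lab [231. 128. 137.] centre-ring lab [224 129 138] [203 128 139] [230 128 137]
```

View pics/lab.png

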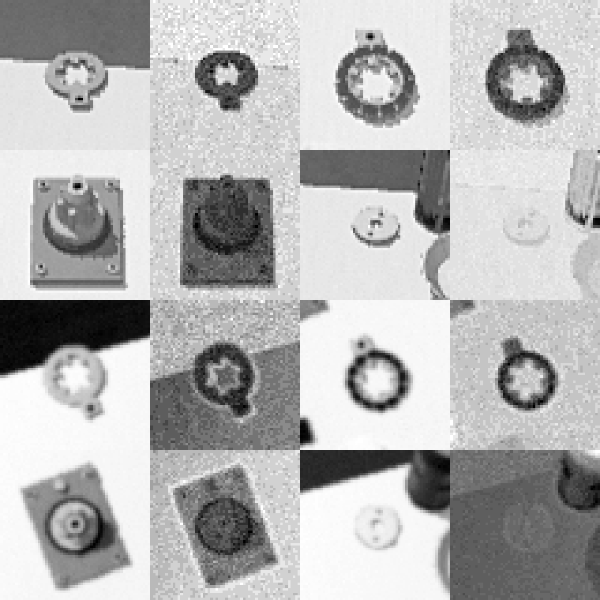

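```bash
cat >> h.py <<'E'
from scipy.optimize import least_squares
def mask(d,u,v,w=24,thr=134):
    lab=cv2.cvtColor(d["img"],cv2.COLOR_BGR2LAB); b=cv2.GaussianBlur(lab[...,2],(3,3),0)
    m=np.zeros(b.shape,np.uint8); sl=(slice(max(v-w,0),v+w),slice(max(u-w,0),u+w)); m[sl]=(b[sl]<=thr)*255
    n,l,s,c=cv2.connectedComponentsWithStats(m)
    i=1+np.argmax(s[1:,4]); return (l==i).astype(np.uint8)*255
def ringfit(d,u,v,h,R=32,w=24,thr=134,zb=0):
    m=mask(d,u,v,w,thr); cs,_=cv2.findContours(m,cv2.RETR_EXTERNAL,cv2.CHAIN_APPROX_NONE)
    c=max(cs,key=cv2.contourArea)[:,0].astype(float)
    cen=c.mean(0)
    out=cen and 0 if False else None
    up=c+0.5*(c-cen)/np.linalg.norm(c-cen,axis=1)[:,None]*0.6
    top=np.array([onz(d,*p,zb+h)[:2] for p in up]); bot=np.array([onz(d,*p,zb)[:2] for p in up])
    cam=np.array(d["extrinsics"])[:2,3]
    C=top.mean(0)
    for _ in range(8):
        far=((top-C)@(C-cam))>0
        p=np.where(far[:,None],top,bot)
        r=np.hypot(*(p-C).T); k=r<R+3.5
        s=least_squares(lambda x:np.hypot(*(p[k]-x).T)-R,C,loss='soft_l1'); C=s.x
    res=np.hypot(*(p[k]-C).T)-R
    # tab: mask pixels with r 36..48 on mid-plane
    vv,uu=np.nonzero(m); q=np.array([onz(d,a,b,zb+h)[:2] for a,b in zip(uu,vv)])-C
    rr=np.hypot(*q.T); t=q[(rr>36)&(rr<50)]
    return C,res.std(),res.mean(),np.degrees(np.arctan2(*t.mean(0)[::-1])) if len(t) else None,rr.max(),m
E
python3 - <<'E'
from h import *
P=dict(scene=dict(plate=(232,140),disc=(289,264)),top=dict(plate=(200,136),disc=(293,248)))
D={n:load(n+"0.npz") for n in P}
for k,h in(("plate",8),("disc",12)):
    for n in P:
        C,s,mn,a,rm,m=ringfit(D[n],*P[n][k],h); W=cloud(D[n]); z=W[...,2][cv2.erode(m,np.ones((3,3)))>0]
        print(k,n,C.round(1),"res",s.round(2),mn.round(2),"tab",a,"rmax",rm.round(1),"z med/70/90",np.nanpercentile(z,[50,70,90]).round(1),len(z))
        # range-based centroid of tall pixels
# tab hole: darkest spot
def dark(d,u,v,w=4):
    g=255.-cv2.cvtColor(d["img"],cv2.COLOR_BGR2GRAY)[v-w:v+w+1,u-w:u+w+1]; g=np.clip(g-np.median(g)-15,0,None)
    y,x=np.mgrid[-w:w+1,-w:w+1]; return (u+(g*x).sum()/g.sum(),v+(g*y).sum()/g.sum())
for k,a,b in(("plate",(233,149),(206,149)),("disc",(287,248),(287,235))):
    ua=dark(D["scene"],*a,3);ub=dark(D["top"],*b,2); p,r=tri([D["scene"],D["top"]],[ua,ub]); print(k,"tab hole",ua,ub,p.round(1),np.round(r,1))
# hub nose top: hole
ua=dark(D["scene"],257,191,3);ub=dark(D["top"],252,206,2);p,r=tri([D["scene"],D["top"]],[ua,ub]);print("nose",ua,ub,p.round(1),np.round(r,1))
W=cloud(D["top"]); 
reg=W[180:235,225:280].reshape(-1,3); 
for lo,hi in((8,12),(19,25),(26,31),(50,56),(64,75)):
    q=reg[(reg[:,2]>lo)&(reg[:,2]<hi)]; print(lo,hi,len(q),q.mean(0).round(1),np.median(q,0).round(1))
big=np.vstack([np.hstack([cv2.resize(D[n]["img"][v-22:v+22,u-22:u+22],(390,390),interpolation=cv2.INTER_LANCZOS4) for u,v in [c]]) for n,c in (("top",(252,206)),)])
im=cv2.resize(D["top"]["img"][184:228,230:274],(590,590),interpolation=cv2.INTER_LANCZOS4);cv2.imwrite("pics/hubtop.png",im)
E
```

```text
plate scene [671.6  -5.7] res 1.44 -1.33 tab -152.75330417937582 rmax 52.1 z med/70/90 [6.5 7.2 8.1] 195
plate top [674.4  -3.1] res 1.0 -0.98 tab -152.1776616628353 rmax 47.5 z med/70/90 [ 8.   9.4 10.8] 183
disc scene [ 375.2 -249.2] res 1.08 -0.68 tab 31.28639252205899 rmax 44.2 z med/70/90 [ 9.8 10.7 11.9] 448
disc top [ 375.  -248.1] res 1.15 -1.21 tab 24.249806849761555 rmax 45.9 z med/70/90 [11.4 12.9 14.2] 187
plate tab hole (np.float64(233.1680960548885), np.float64(150.35334476843911)) (np.float64(205.58156028368793), np.float64(148.60283687943263)) [639.9 -21.2   1.2] [0.3 0.3]
disc tab hole (np.float64(286.47420965058234), np.float64(247.95174708818635)) (np.float64(286.8802083333333), np.float64(235.31770833333334)) [ 411.2 -232.8   10.3] [0.6 0.6]
nose (np.float64(257.34789156626505), np.float64(190.88102409638554)) (np.float64(251.5595238095238), np.float64(205.14285714285714)) [ 488.  -140.4   69. ] [0.3 0.3]
8 12 528 [ 485.9 -140.2   10.1] [ 482.5 -139.9   10.1]
19 25 75 [ 492.8 -139.1   21.7] [ 492.2 -136.7   21.6]
26 31 130 [ 487.4 -139.    28.4] [ 486.9 -136.8   28.4]
50 56 22 [ 487.1 -139.    52.7] [ 487.5 -139.1   52.5]
64 75 63 [ 486.6 -140.1   68.3] [ 485.9 -138.8   68.7]
```

View pics/hubtop.png

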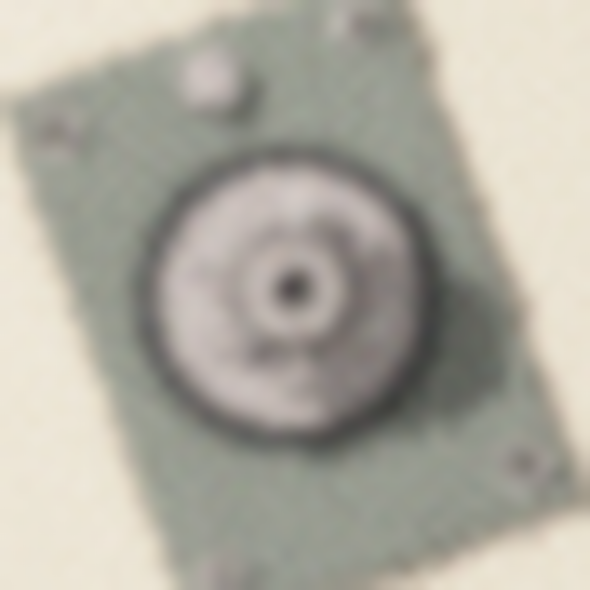

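Run:
```python
from h import *
D={n:load(n+"0.npz") for n in("scene","top")}
p=onz(D["top"],230+215/590*44-.5,184+80/590*44-.5,22); print("post",p, "dir",np.degrees(np.arctan2(p[1]+140,p[0]-487.5)),np.hypot(p[1]+140,p[0]-487.5))
m=mask(D["top"],252,206,32,133); cs,_=cv2.findContours(m,0,1); c=max(cs,key=cv2.contourArea)
(q,wh,a)=cv2.minAreaRect(c); bx=cv2.boxPoints((q,wh,a)); B=np.array([onz(D["top"],*b,10)[:2] for b in bx]); print(B.round(1),B.mean(0)); 
for i in range(4): e=B[(i+1)%4]-B[i]; print(np.linalg.norm(e).round(1),np.degrees(np.arctan2(e[1],e[0])).round(1))
for n,uv in(("scene",(233.2,150.2)),("top",(205.6,148.6))): print("plate hole",n,onz(D[n],*uv,7))
# hole centroid (bore) both views
for k,h,s,t in(("plate",8,(232,140),(200,136)),("disc",12,(289,264),(293,248))):
  uv=[]
  for n,(u,v) in(("scene",s),("top",t)):
    m=mask(D[n],u,v); cs,hi=cv2.findContours(m,cv2.RETR_CCOMP,1)
    hs=[c for c,H in zip(cs,hi[0]) if H[3]>=0]; 
    c=max(hs,key=cv2.contourArea); M=cv2.moments(c); x=(M['m10']/M['m00'],M['m01']/M['m00']); uv.append(x); print(k,n,"bore",np.round(x,1),cv2.contourArea(c),onz(D[n],*x,h*0.8).round(1))
  print(k,"tri",tri([D["scene"],D["top"]],uv))
from cell import ik
for nm,p,yaws in(("disc",[375,-248.5,60],(24,)),("plate",[673,-4.5,60],(-152.5,)),("hub",[487.5,-140,60],(20,-160,50,-10))):
  for y in yaws:
    for f in(0,180):
      # tool x down; tool y = disc y axis -> R columns: x=(0,0,-1), y=(-sin,cos,0), z = x×y
      a=np.radians(y+f); X=np.array([0,0,-1.]);Y=np.array([-np.sin(a),np.cos(a),0]);R=np.stack([X,Y,np.cross(X,Y)],1)
      from scipy.spatial.transform import Rotation as Ro
      e=Ro.from_matrix(R).as_euler("xyz"); q=ik(p,list(e)); print(nm,y+f,e.round(3),None if q is None else np.round(q,2))
```

```text
post [ 529.93536843 -125.62202269   22.        ] dir 18.717439382971243 44.80498549707685
[[ 524.4  -89.1]
 [ 549.6 -156.9]
 [ 451.1 -192.9]
 [ 426.4 -125.3]] [ 487.88709651 -141.05956975]
72.3 -69.7
104.8 -159.9
72.0 110.1
104.6 20.3
plate hole scene [635.43849077 -23.65732774   7.        ]
plate hole top [638.92093639 -21.48017736   7.        ]
plate scene bore [232.  139.3] 82.5 [670.9  -6.    6.4]
plate top bore [198.6 135.7] 166.5 [673.1  -3.1   6.4]
plate tri (array([674.22931666,  -3.53588612,   2.47198714]), [np.float64(0.8977183824450745), np.float64(0.8977183824451664)])
disc scene bore [288.6 266.9] 201.0 [ 371.8 -250.2    9.6]
disc top bore [293.2 249.5] 168.5 [ 374.3 -248.3    9.6]
disc tri (array([ 374.1403699 , -249.32111604,    4.69603642]), [np.float64(0.48104636131403194), np.float64(0.48104636131402934)])
disc 24 [-0.419  1.571  0.   ] [-0.86  0.1   2.09  0.    0.96 -2.84]
disc 204 [2.723 1.571 0.   ] [-0.86  0.1   2.09  0.    0.96  0.3 ]
plate -152.5 [2.662 1.571 0.   ] [-0.19  0.6   1.43  0.    1.11  0.91]
plate 27.5 [-0.48   1.571  0.   ] [-0.19  0.6   1.43  0.    1.11 -2.24]
hub 20 [-0.349  1.571  0.   ] [-0.52  0.23  1.93  0.    0.98 -2.44]
hub 200 [2.793 1.571 0.   ] [-0.52  0.23  1.93  0.    0.98  0.7 ]
hub -160 [2.793 1.571 0.   ] [-0.52  0.23  1.93  0.    0.98  0.7 ]
hub 20 [-0.349  1.571  0.   ] [-0.52  0.23  1.93  0.    0.98 -2.44]
hub 50 [-0.873  1.571  0.   ] [-0.52  0.23  1.93  0.    0.98 -2.96]
hub 230 [2.269 1.571 0.   ] [-0.52  0.23  1.93  0.    0.98  0.18]
hub -10 [0.175 1.571 0.   ] [-0.52  0.23  1.93  0.    0.98 -1.91]
hub 170 [-2.967  1.571  0.   ] [-0.52  0.23  1.93  0.    0.98  1.23]<sys>:0: UserWarning: Gimbal lock detected. Setting third angle to zero since it is not possible to uniquely determine all angles.
```

```bash
cat > r.py <<'E'
from cell import *
import numpy as np
def ori(deg):
    return [((np.pi-np.radians(deg-0))+ -np.pi*0) if False else float((np.pi*0 - np.radians(deg)+np.pi)%(2*np.pi)-np.pi), np.pi/2, 0.0]
def fmt(tag=""):
    s=state(); print(tag,"t %.2f"%s["t"],"p",s["position"].round(1),"F",s["force"].round(1),"M",s["ft_torque"].round(2),"w %.1f"%s["grip_width"],"j6 %.3f"%s["joints"][5]); return s
E
python3 - <<'E'
from r import *
def ori2(deg):
    a=(-np.radians(deg)+np.pi)%(2*np.pi)-np.pi
    return [a,np.pi/2,0.]
# check against table: 24->-0.419, 204->2.723 
print(ori2(24),ori2(204),ori(24),ori(204))
E
```

```text
[np.float64(-0.41887902047863923), 1.5707963267948966, 0.0] [np.float64(2.7227136331111534), 1.5707963267948966, 0.0] [-0.41887902047863923, 1.5707963267948966, 0.0] [2.7227136331111534, 1.5707963267948966, 0.0]
```

```bash
sed -i 's/^    return \[((np.*$/    return [float((-np.radians(deg)+np.pi)%(2*np.pi)-np.pi), np.pi\/2, 0.0]/' r.py
python3 - <<'E'
from r import *
move_ptp([375,-248.7,70],ori(204)); fmt("above")
c=move_straight([375,-248.7,7],vel=60,force_limit=5); s=fmt("down %s"%c)
E
```

```text
above t 3.01 p [ 375.4 -248.4   70.1] F [ 0.  -0.2  1. ] M [-0.03  0.   -0.06] w 85.5 j6 0.297
down True t 3.97 p [ 374.5 -248.2    8.9] F [-2.8  2.5  8.7] M [ 0.    0.2  -0.01] w 85.4 j6 0.297
```

Run:
```python
from r import *
move_straight([375,-248.7,17.5],vel=80); fmt("up")
gripper_close(40); fmt("closed")
move_straight([375,-248.7,110],vel=150); fmt("lifted")
move_ptp([487.5,-140,110],ori(200)); fmt("over hub")
import cv2
from h import *
for n in("scene","top"):
    d=get_image(n); np.savez(n+"1.npz",**d)
d=load("scene1.npz"); cv2.imwrite("pics/held.png",cv2.resize(d["img"][110:250,180:330],(600,560),interpolation=cv2.INTER_CUBIC))
```

```text
up t 4.23 p [ 375.5 -249.3   17.9] F [-0.   0.1 -0.2] M [-0.  0. -0.] w 85.4 j6 0.297
closed t 4.57 p [ 374.9 -248.6   17.5] F [-0.1  0.7  2.8] M [0.15 0.14 0.02] w 62.9 j6 0.297
lifted t 5.33 p [ 374.4 -248.   108.9] F [ 0.4  0.7 -1.4] M [0.04 0.04 0.  ] w 63.0 j6 0.297
over hub t 6.01 p [ 486.7 -139.4  108.7] F [-0.1 -1.1 -1.7] M [-0.01  0.04  0.05] w 63.0 j6 0.703
```

View pics/held.png

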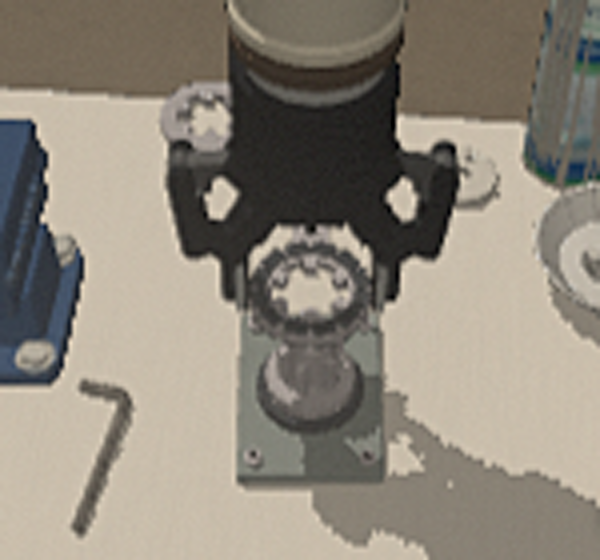

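Run:
```python
from h import *
d=load("scene1.npz"); m=mask(d,258,182,22,134)
W=cloud(d)
for z in(97,103): print(onz(d,258,181.75,z))
sel=(W[...,2]>80)&(W[...,2]<112)&(abs(W[...,0]-487)<60)&(abs(W[...,1]+140)<28)
w=W[sel]; print(len(w),np.percentile(w[:,2],[5,50,95]))
a=np.radians(20);ex=np.array([np.cos(a),np.sin(a)]);ey=np.array([-ex[1],ex[0]])
q=np.c_[(w[:,:2]-[487.5,-140])@ex,(w[:,:2]-[487.5,-140])@ey,w[:,2]]
# plane tilt fit
A=np.c_[q[:,:2],np.ones(len(q))]; 
k=np.ones(len(q),bool)
for _ in range(6):
    x=np.linalg.lstsq(A[k],q[k,2],rcond=None)[0]; r=q[:,2]-A@x; k=(r>-3)&(r<4)
print(x,k.sum(),"ext x",np.percentile(q[k,0],[1,99]),"y",np.percentile(q[k,1],[1,99]))
im=np.zeros((384,512,3),np.uint8); im[sel]=d["img"][sel]; cv2.imwrite("pics/sel.png",cv2.resize(im[140:220,220:300],(560,560),interpolation=cv2.INTER_NEAREST))
```

```text
[ 490.37827508 -140.93877811   97.        ]
[ 485.70613956 -142.53036287  103.        ]
520 [ 93.96887832 100.43478571 103.45098034]
[-7.10620128e-03 -7.14987344e-03  1.00970611e+02] 424 ext x [-32.41116261  39.60446263] y [-28.11692776  30.90797629]
```

View pics/sel.png

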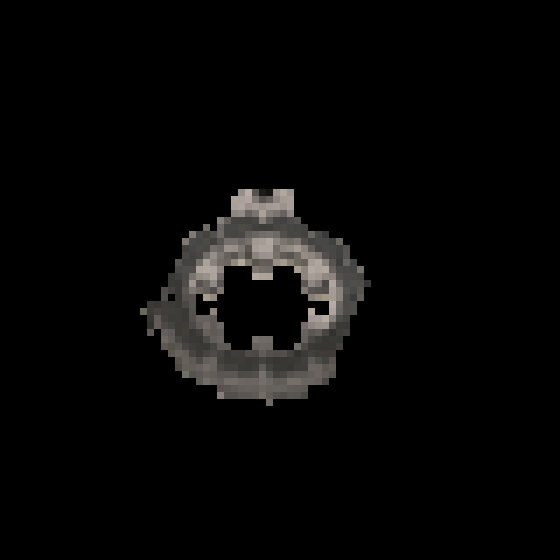

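Run:
```python
from r import *
c=move_straight([487.5,-140,76],vel=80,force_limit=6); fmt("a %s"%c)
if not c:
    c=move_straight([487.5,-140,62],vel=25,force_limit=5); fmt("b %s"%c)
    hold(0.1); fmt()
```

```text
a False t 6.68 p [ 487.3 -140.1   75.8] F [ 0.8  0.2 -1.4] M [-0.   -0.02  0.01] w 63.0 j6 0.703
b True t 7.09 p [ 488.  -140.2   68.3] F [-1.3  0.5  5.8] M [ 0.09  0.2  -0.03] w 62.6 j6 0.703
 t 7.19 p [ 488.  -140.2   68.3] F [-0.7  0.3  6.1] M [ 0.09  0.2  -0.04] w 62.7 j6 0.703
```

Run:
```python
from h import *
for n,(u,v) in(("top",(252,206)),("scene",(257,200))):
    d=load(n+"0.npz");W=cloud(d);r=W[v-30:v+30,u-30:u+30].reshape(-1,3)
    c=np.array([487.3,-139.5])
    for lo,hi in((46,57),(36,57)):
        q=r[(r[:,2]>lo)&(r[:,2]<hi)]; e=q[:,:2]-c; R=np.hypot(*e.T); a=np.degrees(np.arctan2(e[:,1],e[:,0])); k=(R>14.5)&(R<20)
        s=np.exp(1j*np.radians(a[k]*6)); print(n,lo,k.sum(),np.sort(a[k]).round(),"mean mod60",np.degrees(np.angle(s.mean()))/6,abs(s.mean()))
```

```text
top 46 21 [-173. -165. -125. -121. -113. -109.  -66.  -58.  -53.  -52.   -7.    2.
   10.   11.   55.   63.   67.  123.  130.  136.  178.] mean mod60 4.429751987056272 0.774497713602532
top 36 21 [-173. -165. -125. -121. -113. -109.  -66.  -58.  -53.  -52.   -7.    2.
   10.   11.   55.   63.   67.  123.  130.  136.  178.] mean mod60 4.429751987056272 0.774497713602532
scene 46 34 [-178. -172. -172. -171. -165. -164. -164. -164. -156. -123. -121. -121.
 -119. -117. -115. -110. -107. -105.  -66.  -66.  -62.  -59.  -57.  -55.
  -52.   52.   68.   72.  118.  121.  131.  133.  138.  179.] mean mod60 6.0758329659800765 0.7067710066311307
scene 36 60 [-179. -178. -178. -172. -172. -171. -171. -171. -165. -164. -164. -164.
 -164. -164. -156. -124. -123. -122. -122. -121. -121. -120. -119. -118.
 -117. -115. -115. -110. -110. -107. -105.  -69.  -68.  -68.  -66.  -66.
  -65.  -64.  -64.  -62.  -59.  -57.  -55.  -52.   52.   68.   70.   71.
   72.  118.  119.  121.  121.  123.  131.  133.  138.  139.  140.  179.] mean mod60 4.695477648618572 0.6796105586818182
```

Run:
```python
from r import *
for a in (206,211,213,215,217,219,221,223,225):
    c=move_straight([487.6,-140,68.0],vel=60,frame=ori(a)) if False else move_ptp([487.6,-140,68.0],ori(a)); s=fmt(a)
    if a>=211:
        c=move_straight([487.6,-140,64],vel=20,force_limit=4); s=fmt("  probe %s"%c)
        if not c or s["position"][2]<66: print("DROP",a); break
```

```text
206 t 7.44 p [ 488.  -140.1   68.2] F [ 0.8 -1.4 -0.1] M [-0.02 -0.1  -0.03] w 63.2 j6 0.601
211 t 7.69 p [ 487.4 -139.8   67.7] F [ 1.3  0.8 -1.4] M [-0.   -0.05 -0.05] w 62.9 j6 0.515
  probe False t 8.04 p [ 487.4 -139.9   63.7] F [ 0.6  0.3 -2. ] M [-0.   -0.07  0.07] w 62.9 j6 0.512
DROP 211
```

Run:
```python
from r import *
move_ptp([487.6,-140,63.0],ori(213)); fmt()
c=move_straight([487.6,-140,48],vel=40,force_limit=6); s=fmt("%s"%c)
if not c:
    c=move_straight([487.6,-140,40],vel=20,force_limit=6); s=fmt("%s"%c)
```

```text
t 8.29 p [ 487.4 -139.9   62.9] F [-0.2 -0.4 -1. ] M [ 0.02  0.02 -0.01] w 63.0 j6 0.478
False t 8.82 p [ 487.4 -139.9   47.7] F [ 0.  -0.  -0.8] M [-0.   -0.01  0.04] w 62.8 j6 0.477
True t 9.10 p [ 488.1 -140.2   45.5] F [-0.9 -0.1  6.1] M [ 0.14  0.33 -0.03] w 62.7 j6 0.477
```

Run:
```python
from r import *
let_go(); fmt("open")
move_straight([487.6,-140,125],vel=180)
move_ptp([673,-4.3,90],ori(207.5)); fmt("away")
import cv2
from h import *
for n in("scene","top"):
    d=get_image(n); np.savez(n+"2.npz",**d)
a=load("scene2.npz")["img"][150:240,210:310]; b=load("top2.npz")["img"][160:250,205:305]
cv2.imwrite("pics/seat.png",np.hstack([cv2.resize(x,(400,360),interpolation=cv2.INTER_CUBIC) for x in(a,b)]))
d=load("scene2.npz"); W=cloud(d)
for n,(u,v) in(("top",(252,206)),("scene",(258,200))):
    d=load(n+"2.npz");W=cloud(d);r=W[v-30:v+30,u-30:u+30].reshape(-1,3);e=r[:,:2]-[487.5,-140];R=np.hypot(*e.T);k=(R>21)&(R<30)&(r[:,2]>20)
    print(n,k.sum(),np.nanpercentile(r[k,2],[10,50,90]).round(1)); x=np.linalg.lstsq(np.c_[e[k],np.ones(k.sum())],r[k,2],rcond=None)[0]; print(x.round(3))
    k=(R>37)&(R<47)&(r[:,2]>30); print("tab",k.sum(),np.degrees(np.arctan2(*e[k].mean(0)[::-1])),r[k].mean(0).round(1))
```

```text
open t 9.46 p [ 487.  -139.6   44.2] F [ 0.3  0.2 -0.1] M [ 0.07 -0.02  0.01] w 85.5 j6 0.477
away t 10.98 p [672.   -5.1  89.2] F [-0.4 -0.4 -0.2] M [-0.07  0.01  0.05] w 85.3 j6 0.905
top 227 [36.6 39.2 42.2]
[3.0000e-03 1.0000e-02 3.9293e+01]
tab 30 31.601771904289325 [ 522.6 -118.4   37.9]
scene 195 [36.4 38.5 40.1]
[1.1000e-02 6.0000e-03 3.8303e+01]
tab 30 32.009703192829605 [ 522.5 -118.1   36.5]
```

View pics/seat.png

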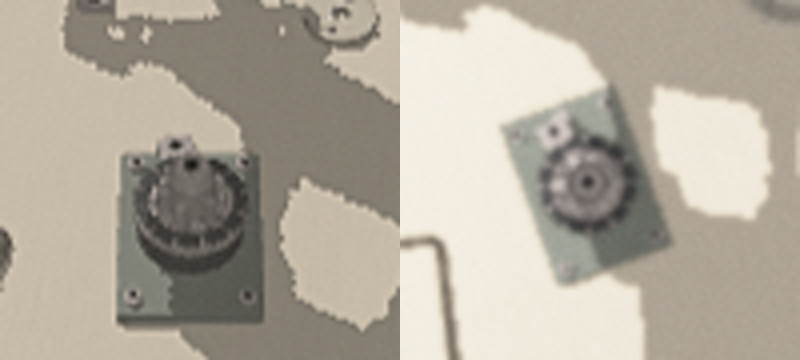

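Scene and top views show the disc seated on the shoulder: it's flat, its top is at about 39 mm (nominal 40), and its tab points at about 32°, with the post at 20°. Now the separator plate.

Run:
```python
from r import *
c=move_straight([672.8,-4.3,17],vel=80,force_limit=8); fmt("down %s"%c)
if not c:
    gripper_close(40); fmt("closed")
    move_straight([672.8,-4.3,120],vel=120); s=fmt("lifted")
    if s["grip_width"]>58:
        move_ptp([487.6,-140,112],ori(207)); fmt("hub")
        import cv2
        from h import *
        d=get_image("scene"); np.savez("scene3.npz",**d)
        cv2.imwrite("pics/held2.png",cv2.resize(d["img"][110:250,180:330],(600,560),interpolation=cv2.INTER_CUBIC))
        W=cloud(d)
        sel=(W[...,2]>85)&(W[...,2]<115)&(abs(W[...,0]-487)<60)&(abs(W[...,1]+140)<28)
        w=W[sel];a=np.radians(27);ex=np.array([np.cos(a),np.sin(a)]);ey=np.array([-ex[1],ex[0]])
        q=np.c_[(w[:,:2]-[487.5,-140])@ex,(w[:,:2]-[487.5,-140])@ey,w[:,2]];A=np.c_[q[:,:2],np.ones(len(q))];k=np.ones(len(q),bool)
        for _ in range(6):
            x=np.linalg.lstsq(A[k],q[k,2],rcond=None)[0]; r=q[:,2]-A@x; k=(r>-3)&(r<4)
        print(x,k.sum(),"ext x",np.percentile(q[k,0],[1,99]))
```

```text
down False t 12.15 p [673.5  -4.4  17.8] F [-0.2  0.   1.1] M [-0.09  0.03  0.01] w 85.4 j6 0.905
closed t 12.49 p [673.7  -4.5  18.2] F [-0.1  0.6  4.4] M [ 0.03  0.09 -0.03] w 62.4 j6 0.905
lifted t 13.50 p [672.   -4.2 118.7] F [-0.2 -0.1 -1.9] M [0.02 0.   0.  ] w 62.5 j6 0.905
hub t 14.42 p [ 488.5 -139.9  112.2] F [-0.5 -0.2 -0.5] M [-0.03 -0.01 -0.  ] w 62.6 j6 0.582
[-3.30407335e-03  6.51536798e-04  1.00697075e+02] 462 ext x [-45.20657536  31.45303722]
```

View pics/held2.png

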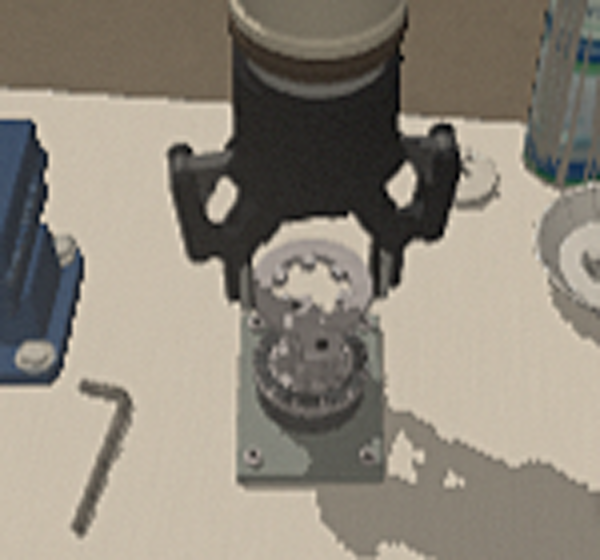

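Run:
```python
from r import *
c=move_straight([487.6,-140,77],vel=80,force_limit=6); fmt("a %s"%c)
if not c:
    c=move_straight([487.6,-140,66],vel=20,force_limit=5); s=fmt("b %s"%c)
    z=s["position"][2]
    if c:
        for a in (209,211,213,215,217,219):
            move_ptp([487.6,-140,z-.2],ori(a)); fmt(a)
            c=move_straight([487.6,-140,z-4],vel=20,force_limit=4); s=fmt("  probe %s"%c)
            if not c: print("DROP"); break
```

```text
a False t 15.06 p [ 487.7 -139.9   76.8] F [-0.6  0.4 -1.1] M [-0.01 -0.05  0.01] w 62.2 j6 0.581
b True t 15.47 p [ 488.1 -140.3   70.3] F [-0.6  0.6  3.6] M [ 0.01 -0.01 -0.  ] w 62.5 j6 0.581
209 t 15.72 p [ 487.5 -140.    70. ] F [-1.  -0.4 -0.6] M [-0.11 -0.05  0.02] w 62.2 j6 0.547
  probe False t 16.07 p [ 487.2 -140.    65.8] F [-0.8 -2.2 -2.8] M [-0.38  0.04  0.05] w 62.2 j6 0.547
DROP
```

Run:
```python
from r import *
move_ptp([487.6,-140,65.5],ori(211.5)); fmt()
c=move_straight([487.6,-140,52],vel=25,force_limit=6); s=fmt("%s"%c); hold(.1); fmt()
```

```text
t 16.32 p [ 487.5 -139.8   65.3] F [ 0.4 -0.3 -1.2] M [-0.03 -0.02  0.01] w 62.6 j6 0.504
True t 16.71 p [ 487.8 -140.1   58.1] F [-1.7  0.7  5.9] M [0.05 0.22 0.02] w 62.5 j6 0.503
 t 16.81 p [ 487.8 -140.1   58.1] F [-0.6  0.9  4.8] M [0.04 0.14 0.  ] w 62.7 j6 0.503
```

Contact came at 58.1 mm, as predicted for fully home. Releasing and checking.

Run:
```python
from r import *
let_go(); fmt("open")
move_straight([487.6,-140,135],vel=150)
movej([1.007,0.158,1.597,0,1.386,-0.21]); fmt("away")
import cv2
from h import *
for n in("scene","top"):
    d=get_image(n); np.savez(n+"4.npz",**d)
a=load("scene4.npz")["img"][150:240,210:310]; b=load("top4.npz")["img"][160:250,205:305]
cv2.imwrite("pics/final.png",np.hstack([cv2.resize(x,(400,360),interpolation=cv2.INTER_CUBIC) for x in(a,b)]))
for n,(u,v) in(("top",(252,206)),("scene",(258,200))):
    d=load(n+"4.npz");W=cloud(d);r=W[v-30:v+30,u-30:u+30].reshape(-1,3);e=r[:,:2]-[487.5,-140];R=np.hypot(*e.T);k=(R>21)&(R<30)&(r[:,2]>42)
    print(n,k.sum(),np.nanpercentile(r[k,2],[10,50,90]).round(1)); x=np.linalg.lstsq(np.c_[e[k],np.ones(k.sum())],r[k,2],rcond=None)[0]; print(x.round(3))
    an=np.degrees(np.arctan2(e[:,1],e[:,0]))
    for lo,hi,kk in((-20,80,"disc tab"),(100,260,"plate tab")):
        k=(R>37)&(R<47)&(r[:,2]>28)&((an-lo)%360<hi-lo); print(kk,k.sum(),np.degrees(np.arctan2(*e[k].mean(0)[::-1])).round(1),r[k].mean(0).round(1))
```

```text
open t 17.17 p [ 486.9 -139.7   57.1] F [ 0.6 -0.8  0.7] M [ 0.    0.04 -0.02] w 85.1 j6 0.503
away t 20.48 p [200.  539.1 253.3] F [0.8 0.1 0.9] M [ 0.04 -0.01 -0.04] w 86.0 j6 -0.210
top 231 [45.6 48.3 50.9]
[-4.0000e-03  1.0000e-03  4.8327e+01]
disc tab 30 31.6 [ 522.6 -118.4   38.2]
plate tab 33 -148.5 [ 452.  -161.8   48. ]
scene 241 [45.1 46.8 48. ]
[8.0000e-03 2.0000e-03 4.6677e+01]
disc tab 20 33.1 [ 523.1 -116.8   37.1]
plate tab 48 -148.3 [ 451.5 -162.2   45.8]
```

View pics/final.png

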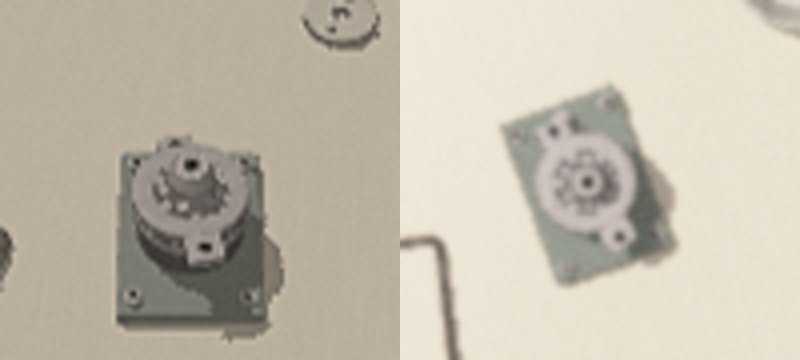

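Both plates are seated and level: the stack's top is at 47–48 mm (nominal 48). The tabs are at 32° and -148°, exactly opposite. The nut and the key haven't moved.

```bash
python3 -c "
from cell import *
print(job_done())"
```

```text
the job is handed in; nothing more can be done
None
```

I rebuilt the slip clutch and handed the job in after about 20.5 s of robot time (limit 54 s). No verdict was reported.

- **Clutch disc:** it is fully down on the shoulder and level. Its top face measured about 38–39 mm above the bench, against 40 nominal. The tab points at about 32°; the post is at about 20°, so it is 12° off, within the 30° the splines allow.
- **Separator plate:** it is fully down on the disc and level. Its top face measured about 47–48 mm, against 48 nominal. The tab points at about -148°, directly opposite the disc's tab.
- **Force:** I pressed with about 6 N while finding the ribs and seating each plate. Both plates dropped between the ribs after a small turn.
- **Bystanders:** the flange nut and the hex key were never approached, and the last pictures show them where they were. The arm is parked at its start pose, touching nothing.

**Small disagreements:**
- The two cameras differ by 1–2 mm in height, within their calibration.
- The disc first touched at a tool height of 68.3 mm, about 2 mm lower than expected for the rib tops. It still seated at the predicted 45.5 mm.

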